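# Close up the candle box

### The arm

A 6-joint arm with a two-finger parallel gripper is mounted at the origin on a cart in front of the work surface, level with it; the furniture and walls round the work are solid. World frame = base frame: x ahead of the robot, y to its left, z up, the work surface at z = 0. Lengths are in mm, angles in degrees, forces in N, time in s.
With the tool pointing down it reaches from about 300 to 850 mm from the base axis. Payload 4.2 kg.
Tool frame: the origin (TCP) lies midway between the tips of the shut fingers; the grasp point (between the pads) lies 19 mm behind it (env.hold_point_z is the z of the grasp point in the tool frame, in mm); z points along the fingers, y is the direction in which the jaws open and shut (so a half turn about z gives the same grasp; the last joint's range is limited). The gripper opens to 91 mm and grips with 3 to 60 N. Pads are 32 mm wide; open, the fingers measure 118 mm over their backs; the gripper's body (76 mm by 178 mm) begins 60 mm behind the grasp point.
Start: joints at [-75.344, 18.312, 89.639, -0, 72.044, -1.146], TCP at [156.585, -553.285, 213.976] pointing down, gripper open.
Joint ranges: [-177.97, 177.97], [-48.28, 115.42], [12.27, 149.76], [-77.06, 257.06], [2.81, 150.46], [-146.56, 146.56]. Speed limits (degrees/s): [147.25, 147.25, 180, 180, 180, 180].

### API

Orientations are given as [roll, pitch, yaw] about the fixed x, y, z axes, in that order (R = Rz(yaw) Ry(pitch) Rx(roll)).
In Python, from workcell import env, grab_frame, camera_params, spotter gives the robot as it stands. The module is installed in compiled form; this text tells all that it offers.
- The arm moves only by the shell command python3 -m jog 'ROWS' [FORCE]. ROWS is text: rows parted by semicolons, each of 7 numbers parted by spaces: the turn, a rotation vector about the world's x, y, z in units of 5 degrees (1.0 is 5 degrees), then the shift along the world's x, y, z in units of 25 mm (1.0 is 25 mm), then the opening, from 0 (shut) to 1 (fully open). A call has 1 to 5 rows; each row is the pose to reach, as a shift and turn from the pose commanded when the call began; what a row does not reach only later rows make up. A row lasts 1/8 s, in which the tool goes at most 62.5 mm and 10.7 degrees, less where a joint would pass 70% of its speed; a pose out of reach is approached as far as the arm can. A call with a gripper value outside its range is refused whole. The fingers move at their own pace and stop on an object; FORCE is the grip in N (left out, the last holds). Time passes only in rows, so rows that repeat a pose let the fingers close. It gives the time, the measured TCP pose, the force and the opening at its end, in the units of the state.
- env.state(): the state, without advancing time (a new reading comes with each control period).
- grab_frame(name): name is "side" or "top"; returns the picture (400x640x3 uint8, red, green, blue); there is no depth.
- camera_params(name): a dict with "K" (3x3 intrinsics, pixels), "rvec" (rotation vector, rad) and "tvec" (3), from world to camera coordinates, as OpenCV has them. Camera axes: x right, y down, z forward; pixel columns grow to the right and rows downward; lengths in mm; the calibration is good to about 2 mm. A picture is of the moment at which its call begins. camera_params takes no time and is no camera call.
- env.job_done(): hands the job in, once; it reports no verdict.
Trained networks look in the newest picture that a camera, given by its name, has taken for a name from the list of things; names that differ only in an ending like _2 or _b are one class to them, and where a whole thing is asked for, a point or a joint stands for the part that bears it (a point fixed in the world has none). Each returns a list of dicts, best first, with "conf" (0 to 1); they miss things now and then, are a little off and sometimes report something else, mostly with a low value. They report only what shows in the picture. A call takes as long as a camera call.
- spotter.look_for(query, camera): "box" ([left, top, width, height] in pixels, round what is visible of it).
- spotter.trace(query, camera): "region" (400x640 bool, what is visible of it) and "box" ([left, top, width, height] in pixels, round what is visible of it).
The state is a dict: "time_s": time; "qpos": joint angles; "qvel": joint speeds; "effort": joint torques, N m; "ee_pos": TCP position; "ee_rot": TCP orientation; "force": force on the tool from outside, world axes, zero at the start; "torque": the same for the moment, N m; "gripper_width": finger opening in mm.
Only numpy, scipy, OpenCV 4.12 (cv2) and the standard library are available. Lean on these libraries where they do the work, as an engineer would, in place of code of your own. Each camera call takes 0.05 s, during which the arm holds its last target. There are 200 camera calls.

### The job

Close up the wooden box on the worktop: push both of its drawers fully home and slide its lid to the right until it is fully shut over the candles, in whatever order you like. Only push, gently, with the fingertips or the outside of the fingers; pinch and lift nothing. Leave everything else on the worktop, and the candles in the box, where it is.

Things in the scene. Friction and masses are not known exactly. Their poses are not given: they have to be found in the camera images.
- box: Light wooden box fixed to the worktop, 170 (x, depth) x 340 (y, width) x 106 mm high. Origin under its centre at worktop height; x points from its front to its back (turned up to 0.2 rad from the robot's x), y to its left, z up. Two drawers side by side in its front (-x). Top 98 mm high, rails on its front and back edges 106 mm; left half closed, right half an open tray 23 mm deep.
- drawer_left (a joint): How far the left drawer stands out of the box (m): 0 fully home, at most 0.08. It slides along the box's x axis (pushing to the box's +x closes it) with about 2 N of friction and stays where it is left. Starts 0.025 to 0.055 out.
- drawer_right (a joint): The same for the right drawer.
- left_knob (a point): Centre of the outer face of the left drawer's round steel knob: 22 mm in diameter, standing 22 mm out from the drawer's front, 46.5 mm above the worktop, 83.5 mm left (+y) of the box's middle. Moves with the drawer; with it home, 118 mm in front of the box's origin. The drawer's front is 150 mm wide, from 24 to 69 mm above the worktop, the knob in its middle.
- right_knob (a point): The same for the right drawer, 83.5 mm to the right (-y) of the box's middle.
- lid (a joint): How far the lid stands open (m): 0 fully shut, at most 0.145. A flat panel held down by the rails of the box's top; it slides along the box's y axis, pushing it to the box's right (-y) closes it over the tray. About 2 N of friction; stays where it is left. Starts 0.06 to 0.125 open.
- lid_bar (a point): Centre of the top of the raised wooden bar across the middle of the lid: 90 mm long along the box's x, 12 mm thick along its y, 23 mm tall above the lid's upper face. This point is 128.5 mm and the lid's upper face 105.5 mm above the worktop. It moves with the lid, which reaches 77.5 mm to the left and right of it.
- garlic: Loose garlic bulb, 60 mm across and 59 mm tall, in front of the box between the two drawers. Origin under its centre. To be left where it is.
- salt: Loose salt shaker, 44 mm across, 90 mm tall, standing left of the box. Origin under its centre. To be left where it is.
- mug: Loose cream mug, 84 x 120 (with handle) x 92 mm, to the left of the box and nearer the robot. Origin under its centre. To be left where it is.
- onion: Loose red onion, 67 mm across, 71 mm tall, in front of and to the left of the box. Origin under its centre. To be left where it is.
- candle_1: Loose tea light, 38 mm across, 15 mm tall, in the tray of the box. Origin under its centre. To stay in there.
- candle_2: A second such tea light in the tray, nearer the front.

How it is judged:
By the outcome, as a careful person would: the job done as asked, in the order asked, and still so for the second after the job is handed in, with the robot touching nothing.
It also fails if it takes over 54 s, if anything falls off the work surface, if the arm or the gripper's body presses on something with over 40 N, if the wrist force passes 120 N, or if a joint passes its speed limit or range.

## Working session

There is one attempt and no reset: what is moved stays moved. The work goes in short steps, Python scripts to look and compute and a shell command to move; the robot and the scene stay as the last step left them, time stands still between calls to the robot, and variables do not carry over. Pictures are saved under pics/ and viewed, about 8 in all and at most 12, crops included, and the job is handed in when it is done.

```bash
mkdir -p pics; cat > h.py <<'E'
from workcell import env, grab_frame, camera_params, spotter
import numpy as np, cv2
def cam(n):
    p=camera_params(n); R=cv2.Rodrigues(np.array(p["rvec"],float))[0]; return np.array(p["K"],float),R,np.array(p["tvec"],float).ravel()
def ray(n,uv,z):
    K,R,t=cam(n); d=R.T@np.linalg.solve(K,[uv[0],uv[1],1]); c=-R.T@t
    return c+d*(z-c[2])/d[2]
def proj(n,P):
    K,R,t=cam(n); q=(K@(R@np.atleast_2d(P).T+t[:,None])).T; return q[:,:2]/q[:,2:]
def save(n,f):
    im=grab_frame(n); cv2.imwrite(f,cv2.cvtColor(im,cv2.COLOR_RGB2BGR)); return im
E
python3 - <<'E'
from h import *
for n in("top","side"):
    save(n,f"pics/{n}0.png")
    K,R,t=cam(n);print(n,(-R.T@t).round(),K[0,0].round())
    for q in("box","left_knob","right_knob","lid_bar","garlic","salt","mug","onion","candle_1"):
        print(q,[(np.round(d["box"]).tolist(),round(d["conf"],2)) for d in spotter.look_for(q,n)[:3]])
print(env.state())
E
```

```text
top [ 456.  261. 1028.] 457.0
box [([285.0, 95.0, 178.0, 126.0], 0.8), ([348.0, 240.0, 29.0, 22.0], 0.2)]
left_knob [([288.0, 172.0, 75.0, 48.0], 0.7)]
right_knob [([366.0, 186.0, 70.0, 39.0], 0.61)]
lid_bar [([316.0, 101.0, 86.0, 81.0], 0.78)]
garlic [([348.0, 239.0, 26.0, 24.0], 0.7)]
salt [([261.0, 120.0, 22.0, 28.0], 0.95)]
mug [([187.0, 226.0, 63.0, 43.0], 0.85), ([246.0, 267.0, 30.0, 34.0], 0.75)]
onion [([245.0, 267.0, 34.0, 34.0], 0.77)]
candle_1 [([413.0, 129.0, 21.0, 18.0], 0.81), ([395.0, 157.0, 20.0, 22.0], 0.51)]
side [ 537. -517.  810.] 500.0
box [([289.0, 181.0, 133.0, 169.0], 0.77), ([304.0, 200.0, 33.0, 58.0], 0.6), ([288.0, 251.0, 42.0, 78.0], 0.53)]
left_knob [([302.0, 198.0, 36.0, 55.0], 0.81)]
right_knob [([286.0, 251.0, 42.0, 79.0], 0.86)]
lid_bar [([335.0, 204.0, 80.0, 63.0], 0.82)]
garlic [([253.0, 243.0, 31.0, 31.0], 0.67)]
salt [([377.0, 173.0, 18.0, 20.0], 0.69)]
mug [([260.0, 142.0, 38.0, 50.0], 0.88)]
onion [([233.0, 177.0, 26.0, 27.0], 0.87), ([303.0, 197.0, 34.0, 61.0], 0.67)]
candle_1 [([375.0, 284.0, 22.0, 24.0], 0.86), ([344.0, 271.0, 20.0, 19.0], 0.85)]
{'time_s': 1.0, 'qpos': array([-7.53432743e+01,  1.83109156e+01,  8.96383748e+01, -8.17701586e-04,
        7.20428313e+01, -1.14619535e+00]), 'qvel': array([ 0.0721813 , -0.04002704, -0.00677834, -0.05510072,  0.01053109,
       -0.02955387]), 'effort': array([ 2.36718872e-03, -4.12354159e+01, -2.32229537e+01,  7.29955430e-02,
        3.76502832e-02,  1.42026627e-05]), 'ee_pos': array([ 156.58990647, -553.29556869,  213.9900491 ]), 'ee_rot': array([1.79992139e+02, 9.35342735e-04, 1.58031731e+01]), 'force': array([ 0.43274399, -0.52462544, -0.14769699]), 'torque': array([ 0.04515176, -0.01148792,  0.02666312]), 'gripper_width': 91.19178302476827}
```

```bash
python3 - <<'E'
import cv2
a=cv2.imread("pics/top0.png")[80:310,180:480]; cv2.imwrite("pics/t0c.png",cv2.resize(a,None,fx=2.6,fy=2.6,interpolation=cv2.INTER_CUBIC))
a=cv2.imread("pics/side0.png")[130:360,210:450]; cv2.imwrite("pics/s0c.png",cv2.resize(a,None,fx=2.6,fy=2.6,interpolation=cv2.INTER_CUBIC))
E
```

```text
(no output)
```

View pics/t0c.png

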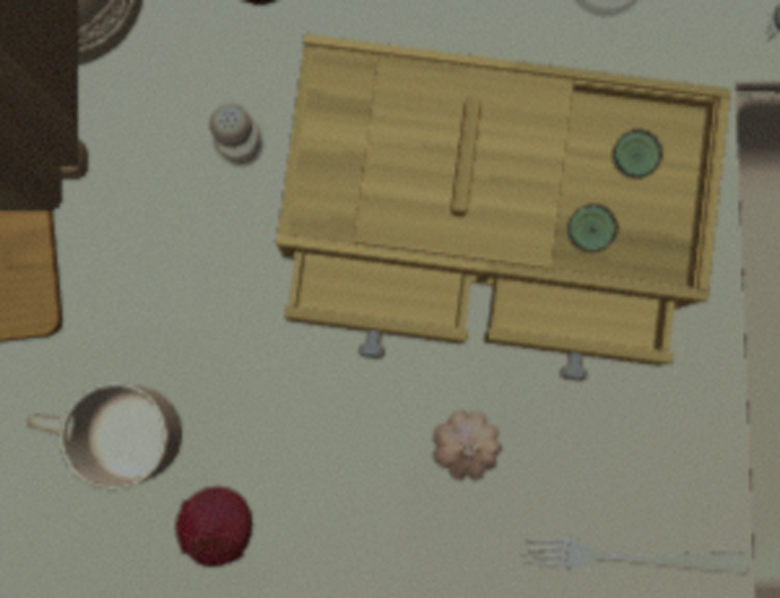

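View pics/s0c.png

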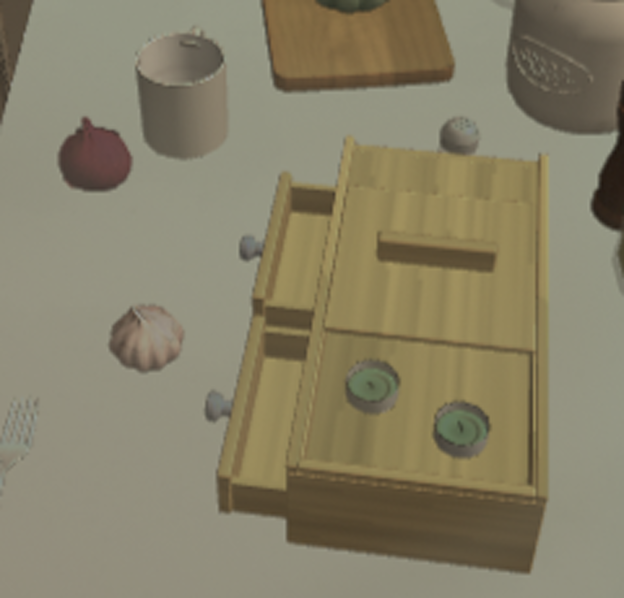

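The top view, in crop pixels, shows the box corners at (306,38), (729,92), (279,243) and (706,298). The knobs are at (371,352) and (573,374), the bar runs from (472,98) to (459,212), and the garlic is at (466,444). The side view agrees. Next I fit the box pose and the three joints.

```bash
cat > fit.py <<'E'
from h import *
from scipy.optimize import least_squares
s=2.6
T=lambda u,v:(180+u/s,80+v/s)
S=lambda u,v:(210+u/s,130+v/s)
def w(p,x,y,z):
    c,k=np.cos(p[2]),np.sin(p[2]); return [p[0]+c*x-k*y,p[1]+k*x+c*y,z]
def model(p):
    b=170*.5-85; L=p[5]-85+77.5-77.5+7.5-7.5 # lid bar y, see below
    cs=[w(p,85,170,106),w(p,85,-170,106),w(p,-85,170,106),w(p,-85,-170,106)]
    kn=[w(p,-118-p[3],83.5,46.5),w(p,-118-p[4],-83.5,46.5)]
    bar=[w(p,45,p[5],128.5),w(p,-45,p[5],128.5)]
    return np.array(cs+kn+bar)
E
cat > f1.py <<'E'
from fit import *
ot=[T(306,38),T(729,92),T(279,243),T(706,298),T(371,355),T(573,377),T(472,98),T(459,212)]
os=[S(545,156),S(546,495),S(349,140),S(290,467),S(243,247),S(208,406),S(496,246),S(380,234)]
f=lambda p:np.r_[(proj("top",model(p))-ot).ravel(),(proj("side",model(p))-os).ravel()]
r=least_squares(f,[600,230,-.1,40,40,0],loss="soft_l1")
print(r.x.round(3)); print(r.fun.reshape(-1,2).round(1).tolist())
p=r.x
print("knobs",model(p)[4:].round(1).tolist())
for n,o,z in(("garlic",T(466,444),35),("onion",T(214,527),40),("mug",T(121,438),90),("salt",T(231,122),88)): print(n,ray("top",o,z).round())
np.save("p.npy",p)
# lid left/right edge top
for o in(T(376,60),T(358,240),T(572,85),T(556,265)):
    q=ray("top",o,105.5)-[p[0],p[1],0]; c,k=np.cos(p[2]),np.sin(p[2]); print("lid edge box-y",round(-k*q[0]+c*q[1],1))
E
python3 f1.py
```

```text
[642.549 144.178  24.99   39.891  36.638  31.928]
[[-0.8, -2.3], [1.0, -2.1], [-1.6, 0.1], [0.9, 0.7], [0.3, -0.6], [0.1, -0.4], [0.6, -0.7], [0.0, -0.3], [0.5, -1.1], [0.5, 1.1], [-2.5, -2.3], [-2.6, -0.4], [-0.6, 0.0], [-0.4, 0.1], [0.1, -0.3], [-1.7, -0.4]]
knobs [[498.2, 249.3, 46.5], [477.6, 83.6, 46.5], [691.6, 169.4, 128.5], [602.6, 182.2, 128.5]]
garlic [423. 172.  35.]
onion [357. 381.  40.]
mug [432. 448.  90.]
salt [684. 360.  88.]
lid edge box-y 110.5
lid edge box-y 105.9
lid edge box-y -45.4
lid edge box-y -49.7
```

Fit result: box at (642.5, 144.2), yaw −8.2°. The left drawer is about 40 mm out, the right about 37 mm, and the lid about 116 mm open. I'll close the fingers and travel to in front of the right knob, above everything.

```bash
python3 -m jog '0 0 -2 1 2.3 0 0; 0 0 -4 2 4.6 0 0; 0 0 -4.8 3 6.9 0 0; 0 0 -4.8 4 9.2 0 0; 0 0 -4.8 4.8 11.4 0 0'; python3 -m jog '0 0 0 1 2.3 0 0; 0 0 0 2 4.6 0 0; 0 0 0 3 6.9 0 0; 0 0 0 4 9.2 0 0; 0 0 0 4.8 11.4 0 0'
```

```text
time_s: 1.62
ee_pos: [277.2, -266.5, 214.2]
ee_rot: [180.0, -0.1, -8.2]
force: [0.3, 0.5, 0.4]
gripper_width: 44.2
time_s: 2.25
ee_pos: [397.4, 18.8, 214.4]
ee_rot: [180.0, -0.1, -8.2]
force: [0.4, -1.0, 0.2]
gripper_width: 0.7
```

```bash
python3 -m jog '0 0 0 0.6 1.5 0 0; 0 0 0 1.2 2.9 0 0; 0 0 0 1.2 2.9 -2.4 0; 0 0 0 1.2 2.9 -4.8 0; 0 0 0 1.2 2.9 -7.2 0'; python3 -m jog '0 0 0 0 0 0 0;0 0 0 0 0 0 0'
python3 - <<'E'
from h import *
for n in("top","side"): save(n,f"pics/{n}1.png")
a=cv2.imread("pics/side1.png")[130:360,210:450]; cv2.imwrite("pics/s1c.png",cv2.resize(a,None,fx=2.6,fy=2.6,interpolation=cv2.INTER_CUBIC))
E
```

```text
time_s: 2.88
ee_pos: [427.0, 89.5, 32.8]
ee_rot: [-180.0, -0.1, -8.2]
force: [0.9, -0.7, -0.2]
gripper_width: 0.5
time_s: 3.12
ee_pos: [428.3, 89.5, 35.6]
ee_rot: [-179.9, -0.2, -8.2]
force: [0.7, -0.5, -0.6]
gripper_width: 0.4
```

View pics/s1c.png

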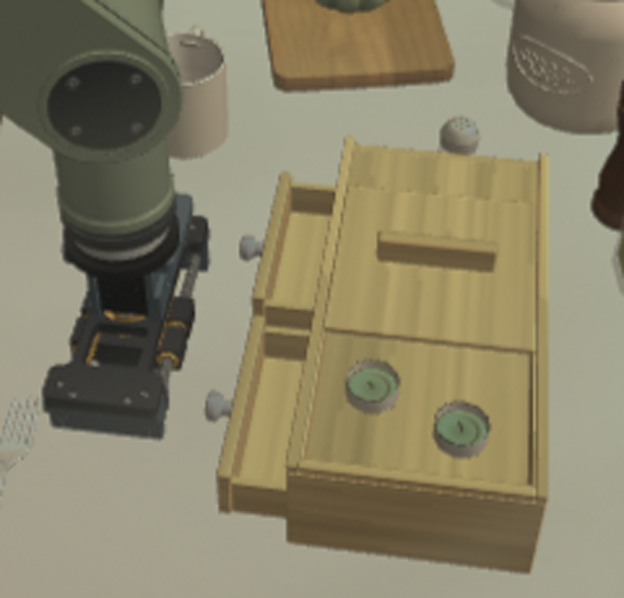

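The fingers are in front of the right knob and clear of the garlic. Now I push along the box's +x.

```bash
python3 -m jog '0 0 0 0.6 -0.086 0 0; 0 0 0 1.2 -0.17 0 0; 0 0 0 1.6 -0.23 0 0; 0 0 0 2 -0.285 0 0; 0 0 0 2.4 -0.342 0 0'; python3 -m jog '0 0 0 0.1 -0.014 0 0; 0 0 0 0.2 -0.028 0 0; 0 0 0 0.2 -0.028 0 0'; python3 -m jog '0 0 0 0.1 -0.014 0 0; 0 0 0 0.2 -0.028 0 0; 0 0 0 0.2 -0.028 0 0'
```

```text
time_s: 3.85
ee_pos: [486.7, 80.5, 33.8]
ee_rot: [180.0, 0.1, -8.2]
force: [-3.0, -0.0, 2.5]
gripper_width: 0.4
time_s: 4.22
ee_pos: [491.7, 79.9, 33.9]
ee_rot: [180.0, -0.0, -8.2]
force: [-0.4, -0.7, -1.6]
gripper_width: 0.4
time_s: 4.6
ee_pos: [496.5, 79.2, 33.9]
ee_rot: [180.0, 0.0, -8.2]
force: [-3.1, -0.6, -0.7]
gripper_width: 0.3
```

```bash
python3 -m jog '0 0 0 0.06 -0.008 0 0; 0 0 0 0.12 -0.016 0 0; 0 0 0 0.12 -0.016 0 0'; python3 -m jog '0 0 0 0.06 -0.008 0 0; 0 0 0 0.12 -0.016 0 0; 0 0 0 0.12 -0.016 0 0'
```

```text
time_s: 4.97
ee_pos: [496.5, 79.2, 33.9]
ee_rot: [180.0, 0.4, -8.2]
force: [-8.0, 1.7, 6.3]
gripper_width: 0.5
time_s: 5.35
ee_pos: [496.6, 79.1, 33.8]
ee_rot: [179.9, 0.7, -8.2]
force: [-14.8, 4.5, 11.2]
gripper_width: 0.2
```

The right drawer is home: the TCP stopped at x = 496.5 and the force rose to 15 N. I back off, lift over the garlic, and move across to the left knob.

```bash
python3 -m jog '0 0 0 -1.2 0.17 0 0; 0 0 0 -2.4 0.34 0 0; 0 0 0 -2.4 0.34 2 0; 0 0 0 -2.4 0.34 3 0; 0 0 0 -2.1 2.6 3 0'; python3 -m jog '0 0 0 0.32 2.2 0 0; 0 0 0 0.65 4.35 0 0; 0 0 0 0.65 4.35 -1.5 0; 0 0 0 0.65 4.35 -3 0;  0 0 0 0.65 4.35 -3 0'
```

```text
time_s: 5.98
ee_pos: [453.3, 142.7, 112.0]
ee_rot: [-179.8, -0.5, -8.5]
force: [0.4, 0.5, -0.5]
gripper_width: 0.6
time_s: 6.6
ee_pos: [465.3, 251.8, 32.0]
ee_rot: [179.9, 0.2, -8.2]
force: [-0.5, -0.2, 0.1]
gripper_width: 0.5
```

```bash
python3 -m jog '0 0 0 0.4 0 0 0; 0 0 0 0.8 -0.07 0 0; 0 0 0 1.2 -0.13 0 0; 0 0 0 1.6 -0.19 0 0; 0 0 0 2 -0.24 0 0'; python3 -m jog '0 0 0 0.1 -0.014 0 0; 0 0 0 0.2 -0.028 0 0; 0 0 0 0.2 -0.028 0 0'; python3 -m jog '0 0 0 0.06 -0.008 0 0; 0 0 0 0.12 -0.016 0 0; 0 0 0 0.12 -0.016 0 0';python3 -m jog '0 0 0 0.06 -0.008 0 0; 0 0 0 0.12 -0.016 0 0; 0 0 0 0.12 -0.016 0 0'
```

```text
time_s: 7.22
ee_pos: [517.0, 245.9, 34.3]
ee_rot: [180.0, -0.0, -8.2]
force: [-1.9, -0.1, 1.5]
gripper_width: 0.5
time_s: 7.6
ee_pos: [521.0, 245.3, 33.8]
ee_rot: [180.0, 0.0, -8.2]
force: [-1.8, 0.1, 1.3]
gripper_width: 0.6
time_s: 7.98
ee_pos: [521.1, 245.3, 33.8]
ee_rot: [179.9, 0.4, -8.2]
force: [-9.5, 1.7, 6.1]
gripper_width: 0.7
time_s: 8.35
ee_pos: [521.2, 245.2, 33.8]
ee_rot: [179.9, 0.7, -8.3]
force: [-16.7, 4.8, 9.4]
gripper_width: 0.3
```

The left drawer is home at the same box-x (−135). Next I retract, lift, and move to the left side of the lid bar.

```bash
python3 -m jog '0 0 0 -1.6 0.23 0 0; 0 0 0 -1.6 0.23 2.4 0; 0 0 0 -1.6 0.23 4.8 0; 0 0 0 -1.6 0.23 6 0; 0 0 0 0.6 -0.1 6 0'; python3 -m jog '0 0 0 2.2 -0.4 0 0; 0 0 0 4.4 -0.8 0 0;0 0 0 4.4 -0.8 0 0'
```

```text
time_s: 8.98
ee_pos: [543.1, 243.7, 188.6]
ee_rot: [-179.8, -0.4, -8.0]
force: [2.3, 0.7, -0.3]
gripper_width: 0.6
time_s: 9.35
ee_pos: [656.2, 220.8, 182.4]
ee_rot: [180.0, -0.1, -8.3]
force: [-1.0, -1.1, -0.4]
gripper_width: 0.4
```

```bash
python3 -m jog '0 0 0 0 0 -1.2 0; 0 0 0 0 0 -2.2 0; 0 0 0 0 0 -2.6 0; 0 0 0 0 0 -2.6 0'
python3 - <<'E'
from h import *
save("side","pics/side2.png")
a=cv2.imread("pics/side2.png")[100:360,200:470]; cv2.imwrite("pics/s2c.png",cv2.resize(a,None,fx=2.2,fy=2.2,interpolation=cv2.INTER_CUBIC))
E
```

```text
time_s: 9.85
ee_pos: [651.9, 222.4, 118.8]
ee_rot: [180.0, 0.0, -8.2]
force: [0.4, 0.0, -0.0]
gripper_width: 0.6
```

View pics/s2c.png

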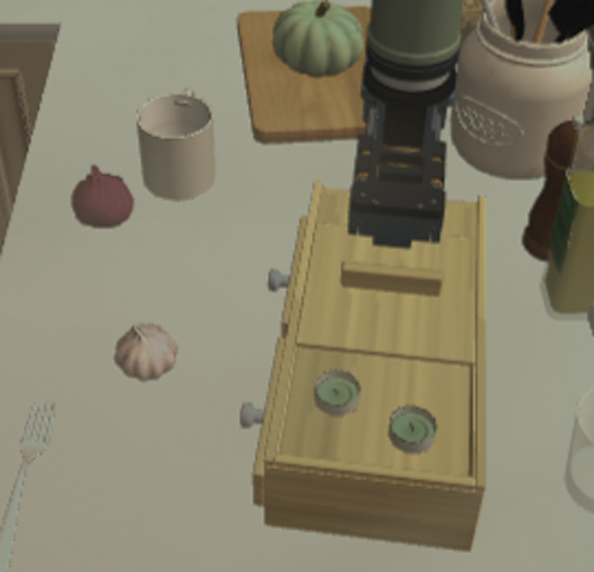

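The image shows the fingers just left of the bar and both drawers in. I lower slightly and push along the box's −y.

```bash
python3 -m jog '0 0 0 -0.07 -0.5 -0.2 0; 0 0 0 -0.14 -1 -0.2 0; 0 0 0 -0.2 -1.4 -0.2 0; 0 0 0 -0.26 -1.8 -0.2 0; 0 0 0 -0.32 -2.2 -0.2 0';python3 -m jog '0 0 0 -0.07 -0.5 0 0; 0 0 0 -0.14 -1 0 0; 0 0 0 -0.21 -1.5 0 0; 0 0 0 -0.28 -2 0 0; 0 0 0 -0.35 -2.5 0 0'
```

```text
time_s: 10.52
ee_pos: [644.4, 166.8, 114.3]
ee_rot: [-180.0, -0.0, -8.2]
force: [-0.6, 2.7, 0.7]
gripper_width: 0.8
time_s: 11.15
ee_pos: [635.3, 103.9, 114.0]
ee_rot: [180.0, 0.0, -8.2]
force: [-1.0, 2.8, 1.3]
gripper_width: 0.4
```

```bash
python3 -m jog '0 0 0 -0.03 -0.2 0 0; 0 0 0 -0.06 -0.4 0 0; 0 0 0 -0.06 -0.4 0 0'
```

```text
time_s: 11.52
ee_pos: [634.1, 93.9, 113.7]
ee_rot: [179.9, -0.0, -8.2]
force: [-0.4, -0.3, 0.1]
gripper_width: 0.2
```

```bash
python3 -m jog '0 0 0 -0.03 -0.2 0 0; 0 0 0 -0.06 -0.4 0 0; 0 0 0 -0.06 -0.4 0 0'; python3 -m jog '0 0 0 -0.01 -0.07 0 0; 0 0 0 -0.02 -0.14 0 0; 0 0 0 -0.02 -0.14 0 0'; python3 -m jog '0 0 0 -0.01 -0.07 0 0; 0 0 0 -0.02 -0.14 0 0; 0 0 0 -0.02 -0.14 0 0'
```

```text
time_s: 11.9
ee_pos: [632.6, 84.1, 113.8]
ee_rot: [179.9, 0.0, -8.2]
force: [-0.4, 0.1, 0.2]
gripper_width: 0.4
time_s: 12.28
ee_pos: [632.1, 81.1, 113.9]
ee_rot: [180.0, 0.0, -8.2]
force: [0.8, 1.5, -1.0]
gripper_width: 0.3
time_s: 12.65
ee_pos: [631.7, 78.7, 114.0]
ee_rot: [-179.9, -0.0, -8.2]
force: [0.5, 4.2, -1.3]
gripper_width: 0.2
```

```bash
python3 -m jog '0 0 0 -0.01 -0.07 0 0; 0 0 0 -0.02 -0.14 0 0; 0 0 0 -0.02 -0.14 0 0'; python3 -m jog '0 0 0 -0.01 -0.07 0 0; 0 0 0 -0.02 -0.14 0 0; 0 0 0 -0.02 -0.14 0 0'
```

```text
time_s: 13.02
ee_pos: [631.7, 78.6, 114.0]
ee_rot: [-179.5, -0.0, -8.3]
force: [2.8, 13.9, -2.4]
gripper_width: 0.5
time_s: 13.4
ee_pos: [631.7, 78.5, 114.1]
ee_rot: [-179.2, -0.1, -8.3]
force: [3.6, 21.8, -4.4]
gripper_width: 0.2
```

The lid has hit its stop: the TCP held at y = 78.5 with 22 N, which is box-y ≈ −66 against −65 expected. I back away, lift and check.

```bash
python3 -m jog '0 0 0 0.1 0.8 0 0; 0 0 0 0.1 0.8 2 0; 0 0 0 0.1 0.8 4 0; 0 0 0 -2.3 0.8 4 0; 0 0 0 -4.7 0.8 4 0'; python3 -m jog '0 0 0 -1 -2.2 0 0; 0 0 0 -2 -4.4 0 0; 0 0 0 -3 -6.6 0 0; 0 0 0 -3.5 -8.8 0 0;0 0 0 -3.5 -8.8 0 0'
python3 - <<'E'
from h import *
s=2.6
for n,(y,x) in(("top",(80,180)),("side",(130,210))):
    save(n,f"pics/{n}3.png"); a=cv2.imread(f"pics/{n}3.png")[y:y+230,x:x+300 if n=="top" else x+240]
    cv2.imwrite(f"pics/{n}3c.png",cv2.resize(a,None,fx=s,fy=s,interpolation=cv2.INTER_CUBIC))
E
```

```text
time_s: 14.02
ee_pos: [512.0, 90.0, 214.6]
ee_rot: [179.9, -0.1, -8.2]
force: [-0.3, 1.4, 0.6]
gripper_width: 0.5
time_s: 14.65
ee_pos: [424.2, -132.7, 214.3]
ee_rot: [179.9, 0.0, -8.5]
force: [-0.8, 0.1, 0.4]
gripper_width: 0.6
```

View pics/top3c.png

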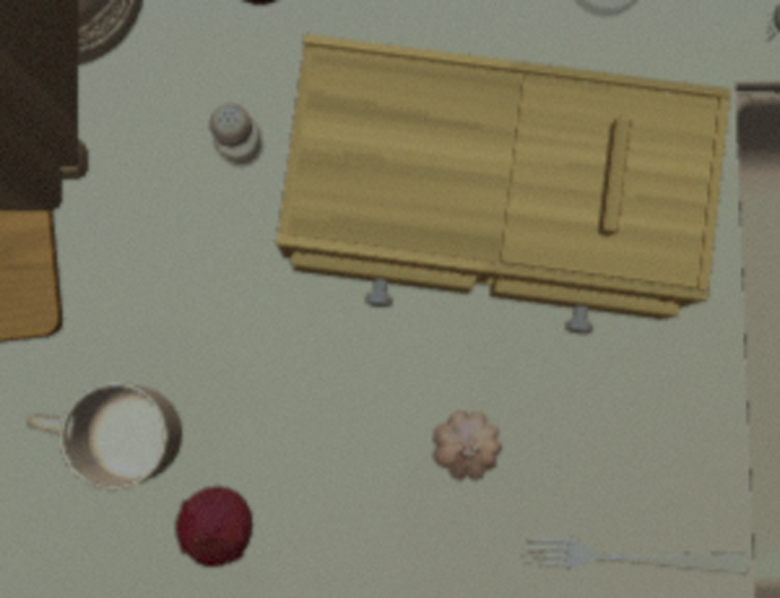

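View pics/side3c.png

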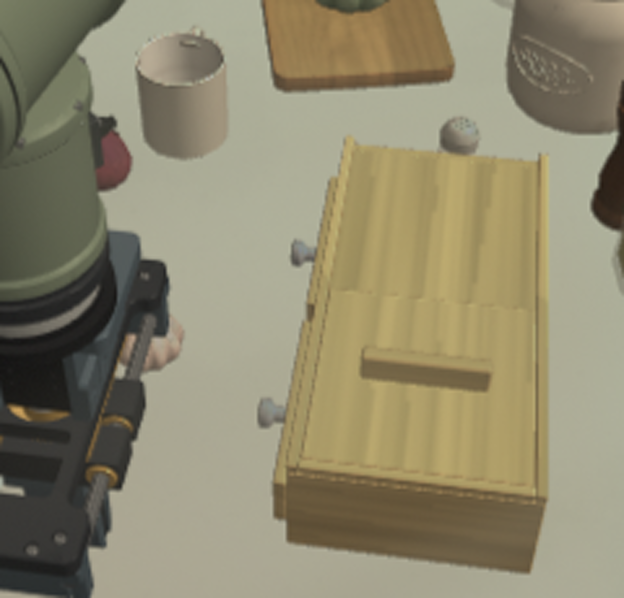

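The pictures show the lid shut up to the right end wall and both drawers in, with knob faces near (378,304) and (580,331). The garlic, onion, mug and salt have not moved. I'll do one numeric check, then hand in.

```bash
python3 - <<'E'
from fit import *
p=np.load("p.npy"); c,k=np.cos(p[2]),np.sin(p[2])
for n,o,z in(("L",T(378,305),46.5),("R",T(580,332),46.5),("bar",T(616,177),128.5)):
    q=ray("top",o,z)-[p[0],p[1],0]; print(n,round(c*q[0]+k*q[1],1),round(-k*q[0]+c*q[1],1))
env.job_done()
E
```

```text
L -117.3 83.6
R -117.9 -84.7
bar -3.3 -83.7
the job is handed in; nothing more can be done
```

The box is closed and the job is handed in. With the gripper shut, I pushed the right drawer's knob, then the left drawer's, then the lid bar, each until it hit its stop. The pushing force reached about 15 N, 17 N and 22 N respectively, and the robot's clock read about 15 s at the end.

My last checks, made with the arm clear of everything:

| Part | Measured position | Expected when shut |
|---|---|---|
| Left knob | 117.3 mm in front of the box's origin | 118 mm |
| Right knob | 117.9 mm in front of the box's origin | 118 mm |
| Lid bar | 83.7 mm to the right of the box's middle | about 85 mm (my estimate) |

- **Lid:** the final top view shows it right up to the end wall, with the tray covered. The candles were untouched in the last view before the lid covered them.
- **Loose items:** the garlic, onion, mug and salt show in the same places in the final top view as in the first one.

No check failed. The initial box fit was up to about 2.5 pixels off at some corners, but the measurements above and the contact stops agree to within about 1–2 mm.

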